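# Push a squeezed lemon half through the sprung flap of the food-waste board

## Robot

A 6-joint arm with a two-finger parallel gripper is mounted at the origin on a cart in front of the work surface, level with it; the furniture and walls round the work are solid. World frame = base frame: x ahead of the robot, y to its left, z up, the work surface at z = 0. Lengths are in m, angles in degrees, forces in N, time in s.
With the tool pointing down it reaches from about 0.275 to 0.85 m from the base axis. Payload 5.2 kg.
Tool frame: the origin (TCP) lies midway between the tips of the shut fingers; the grasp point (between the pads) lies 19 mm behind it (robot.pinch_z is the distance from the TCP to the grasp point, in m); z points along the fingers, y is the line along which they close (so a half turn about z gives the same grasp; the last joint's range is limited). The gripper opens to 85 mm and grips with 20 to 120 N. Pads are 22 mm wide; open, the fingers measure 114 mm over their backs; the gripper's body (76 mm by 85 mm) begins 54 mm behind the grasp point. The pads swing forward as they close: fully open they stand 13 mm farther back than shut.
Start: joints at [55.588, 14.817, 87.949, -0, 77.235, -11.62], TCP at [0.213, 0.507, 0.231] pointing down, gripper open.
Joint ranges: [-179.93, 179.93], [-52.35, 119.4], [10.71, 147.94], [-69.91, 249.91], [12.55, 155.21], [-178.61, 178.61]. Speed limits (degrees/s): [147.25, 147.25, 180, 180, 180, 180].

## Interface

Orientations are given as [roll, pitch, yaw] about the fixed x, y, z axes, in that order (R = Rz(yaw) Ry(pitch) Rx(roll)).
In Python, from rig import robot gives the robot as it stands.
- The arm moves only by the tool play_rows, never from a script. Its argument "deltas" is a list of rows, each an object with "slide": the shift along the world's x, y, z in mm, a list of three; "delta_rot": the turn, a rotation vector about the world's x, y, z in degrees, a list of three; "jaw": the closure, from -1 (fully open) to 1 (shut). In form: [{"slide": [dx, dy, dz], "delta_rot": [wx, wy, wz], "jaw": jaw}, ...]. A call has 1 to 8 rows; each row is the pose to reach, as a shift and turn from the pose commanded when the call began; what a row does not reach only later rows make up. A row lasts 1/8 s, in which the tool goes at most 62.5 mm and 10.7 degrees, less where a joint would pass 70% of its speed; a pose out of reach is approached as far as the arm can. A call with a gripper value outside its range is refused whole. The fingers move at their own pace and stop on an object; "force" is the grip in N (left out, the last holds). Time passes only in rows, so rows that repeat a pose let the fingers close. It gives the time, the measured TCP pose, the force, the opening and the grip force at its end, in the units of the state.
- robot.get_obs(): the state, without advancing time (a new reading comes with each control period).
- robot.snapshot(name): name is "scene" or "side" or "wrist"; returns the picture (400x640x3 uint8, blue, green, red); there is no depth.
- robot.get_calibration(name): a dict with "vfov" (degrees; the focal length in pixels is half the picture's height over the tangent of half this angle, whatever the lens; pixels are square), "cx", "cy" (the principal point, pixels), "pose" (4x4, takes a point from camera to world coordinates). Camera axes: x right, y down, z forward; pixel columns grow to the right and rows downward; lengths in m; the calibration is good to about 2 mm. A picture is of the moment at which its call begins: read the wrist's pose just before it. get_calibration takes no time and is no camera call; for the wrist camera it gives the pose at the moment of the call.
- robot.close_job(): hands the job in; it is judged then, once.
The state is a dict: "clock": time; "q": joint angles; "dq": joint speeds; "joint_efforts": joint torques, N m; "position": TCP position; "orientation": TCP orientation; "ft_force": force on the tool from outside, world axes, zero at the start; "ft_torque": the same for the moment, N m; "finger_gap": opening from 0.0 (shut) to 1.0 (fully open); "grip_force": force on a finger pad.
Only numpy, scipy, OpenCV 4.12 (cv2) and the standard library are available. Lean on these libraries where they do the work, as an engineer would, in place of code of your own. Each camera call takes 0.05 s, during which the arm holds its last target. There are 200 camera calls.

## Task

Clear the squeezed lemon half off the prep board into the waste pail, without picking it up or pinching it: gently push the sprung steel flap open with one finger and, while that finger holds it open, push the lemon half over the board's edge with the other finger so that it drops in; do not shove the wet half against the closed flap. Then draw back so that the flap springs shut by itself, and leave the teaspoon on the board and everything round it alone.

Things in the scene. Friction and masses are not known exactly. Their poses are not given: they have to be found in the camera images.
- station: Fixed prep board on a waste box, 280 (x) x 190 (y) mm, hollow below. Origin: on the worktop under the lip's middle; z up. x = 0 to 150 mm: flat brown board, top at z = 105. x = -130 to 0: a hood with side rails 35 mm wide, rising from the lip to z = 150 at its front (-x) end; in it an opening 120 mm wide (y) holds the steel flap. Its -x end faces roughly the robot's left.
- lip (a point): Middle of the lip, the straight edge where the flat board ends (station x = 0, y = 0, z = 105 mm) and over which the half is pushed, towards station -x. Axes as the station's.
- pail (a point): Middle of the floor of the pail under the board and hood (station x = 0, y = 0, z = 12 mm). The pail reaches 110 mm to -x, 130 mm to +x, 75 mm to each side.
- flap (a joint): Flap angle: 0 shut, 1.15 rad at its stop. Steel plate 108 (x) x 114 (y) x 4 mm in the hood's slope, 0.33 rad from level; hinge at its upper front edge (station x = -108, z = 141 mm), free edge just past the lip. A finger just above the board, moved from the lip towards -x, swings it in and down. Spring: 0.8 N at the free edge start it, 2.5 N hold 0.8 rad. The half does not open it by its weight.
- flap_edge (a point): Middle of the flap's free edge, on its top face; moves with the flap. Three thin dark ribs beside it.
- lemon_half: Squeezed lemon half, yellow dome lying cut face down on the flat board, its centre 45 to 95 mm behind the lip at the start: 50 mm across, 29 mm high, 40 g, rigid. Origin: centre of the cut face (underside). It slides and does not roll, and drops in once its centre is well past the lip with the flap held open.
- teaspoon: Steel teaspoon, 130 x 26 x 11 mm, lying on the board along its far edge (station y about 73 mm). Origin: centre of its underside. Leave it alone.
- mug: White mug, 80 x 113 x 91 mm, right of the board on the worktop; origin at the centre of its underside. Leave it alone.
- lemon: Whole yellow lemon, 78 x 55 x 56 mm, on the worktop left of the board; origin at its underside. Leave it alone.
- honey: Honey jar, 58 x 62 x 99 mm, right of the board; origin at the centre of its underside. Leave it alone.
- garlic: Garlic bulb, 60 x 60 x 59 mm, left of the board; origin at its underside. Leave it alone.

How it is judged:
By the outcome, as a careful person would: the job done as asked, in the order asked, and still so for the second after the job is handed in, with the robot touching nothing.
It also fails if it takes over 35 s, if anything falls off the work surface, if the arm or the gripper's body presses on something with over 40 N, if the wrist force passes 120 N, or if a joint passes its speed limit or range.

## Working session

There is one attempt and no reset: what is moved stays moved. The work goes in short steps, Python scripts to look and compute and a tool call to move; the robot and the scene stay as the last step left them, time stands still between calls to the robot, and variables do not carry over. Pictures are saved under pics/ and viewed, at most 10 in all, crops included, and the job is handed in when it is done.

Besides the shell and the picture viewer there is one more tool, called after "Request:" in YAML: its name, and indented under it one key for each argument. play_rows: Moves the arm, as the interface text tells. Its arguments: {"type":"object","properties":{"deltas":{"type":"array","items":{"type":"object","properties":{"slide":{"type":"array","items":{"type":"number"}},"delta_rot":{"type":"array","items":{"type":"number"}},"jaw":{"type":"number"}}}},"force":{"type":"number"}},"required":["deltas"]}

```bash
mkdir -p pics; python3 - <<'E'
from rig import robot
import cv2,numpy as np
np.set_printoptions(precision=4,suppress=True)
for n in ["scene","side"]:
    cv2.imwrite(f"pics/{n}0.png",robot.snapshot(n))
    c=robot.get_calibration(n);print(n,c["vfov"],c["cx"],c["cy"]);print(np.array(c["pose"]))
o=robot.get_obs();print(o)
E
```

```text
scene 56.869858506142194 316.27574808995547 194.44673877058153
[[ 0.9875  0.1295 -0.0895  0.6447]
 [ 0.1573 -0.8361  0.5255 -0.4964]
 [-0.0068 -0.533  -0.8461  0.9622]
 [ 0.      0.      0.      1.    ]]
side 42.09138385104729 325.37356907131493 198.53826213131197
[[-0.9955 -0.0686  0.0651  0.4601]
 [-0.0925  0.5623 -0.8218  1.2462]
 [ 0.0197 -0.8241 -0.5661  0.9485]
 [ 0.      0.      0.      1.    ]]
{'clock': 0.1, 'q': array([ 55.5904,  14.856 ,  88.0057,   0.0013,  77.2354, -11.6207]), 'dq': array([-0.0172, -0.0625, -0.094 , -0.028 ,  0.0575,  0.0134]), 'joint_efforts': array([  0.0022, -44.6968, -29.1247,   0.    ,   0.0063,   0.    ]), 'position': array([0.2127, 0.5067, 0.2305]), 'orientation': array([-179.9051,   -0.0208,  157.2108]), 'ft_force': array([ 0.0429,  0.0983, -0.0044]), 'ft_torque': array([ 0.0361, -0.0301,  0.028 ]), 'grip_force': 0.0, 'finger_gap': 1.0005022310897118}
```

View pics/scene0.png

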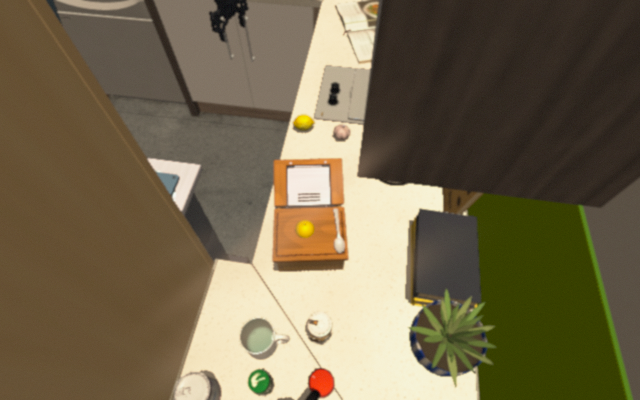

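View pics/side0.png

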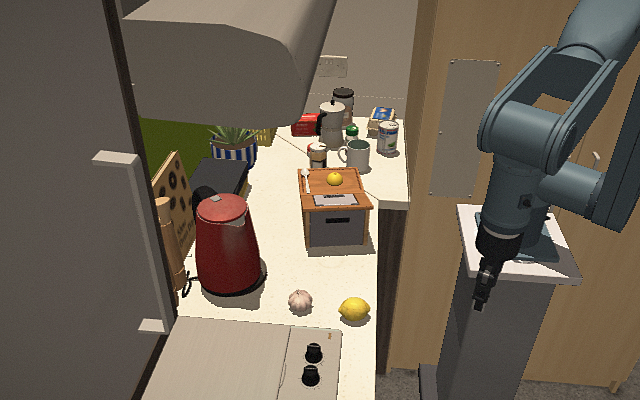

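The scene view shows the station at about (275–345, 160–262), the half at (305,229) and the spoon at (338,230). I'll enlarge it to get the corners.

```bash
python3 - <<'E'
import cv2,numpy as np
a=cv2.imread("pics/scene0.png")[150:275,260:360];b=cv2.imread("pics/side0.png")[160:255,285:385]
a=cv2.resize(a,(480,600),interpolation=cv2.INTER_CUBIC)
cv2.imwrite("pics/sc1.png",a)
E
```

```text
(no output)
```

View pics/sc1.png

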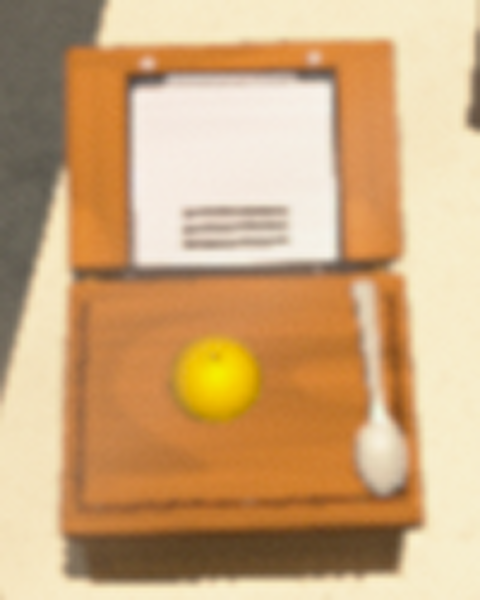

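Enlarged crop: hood front corners at (67,47) and (392,42), board back corners at (63,530) and (422,522), lip ends at (70,275) and (403,270), flap edge from (133,266) to (338,263), and dome centre at (217,379). Next I'll fit the station pose.

```bash
cat > h.py <<'E'
import numpy as np, cv2
from scipy.optimize import least_squares
def K(c):
    f=200/np.tan(np.radians(c["vfov"])/2); return f
def proj(c,P):
    T=np.linalg.inv(np.array(c["pose"]));p=np.asarray(P)@T[:3,:3].T+T[:3,3];f=K(c)
    return np.c_[c["cx"]+f*p[:,0]/p[:,2],c["cy"]+f*p[:,1]/p[:,2]]
def ray(c,u,v,z):
    T=np.array(c["pose"]);f=K(c);d=T[:3,:3]@[(u-c["cx"])/f,(v-c["cy"])/f,1];o=T[:3,3]
    return o+d*(z-o[2])/d[2]
def st(p,S):
    S=np.asarray(S,float);a=p[2];R=np.array([[np.cos(a),-np.sin(a)],[np.sin(a),np.cos(a)]])
    return np.c_[S[:,:2]@R.T+p[:2],S[:,2]]
def inv(p,w):
    a=p[2];d=np.asarray(w)[:2]-p[:2];return np.array([np.cos(a)*d[0]+np.sin(a)*d[1],-np.sin(a)*d[0]+np.cos(a)*d[1]])
E
python3 - <<'E'
from rig import robot
from h import *
np.set_printoptions(precision=4,suppress=True)
c=robot.get_calibration("scene")
S=np.array([[-130,-95,150],[-130,95,150],[150,-95,105],[150,95,105],[0,-95,105],[0,95,105]])/1e3
px=np.array([[67,47],[392,42],[63,530],[422,522],[70,275],[403,270]],float)
px=(px+.5)/4.8-.5+[260,150]
r=least_squares(lambda p:(proj(c,st(p,S))-px).ravel(),[.6,.1,-1.5])
print(r.x,np.degrees(r.x[2]),r.fun.reshape(-1,2))
uv=(np.array([217.,379])+.5)/4.8-.5+[260,150]
w=ray(c,*uv,.117);print(w,inv(r.x,w))
# cross-check in side view
b=cv2.imread("pics/side0.png");s=robot.get_calibration("side")
q=proj(s,np.vstack([st(r.x,S),[[*w[:2],.119]]]));
s8=5
im=cv2.resize(b[155:255,285:385],None,fx=s8,fy=s8,interpolation=cv2.INTER_CUBIC)
for x in q: cv2.circle(im,tuple(np.int32((x-[285,155]+.5)*s8)),4,(0,255,0),1)
cv2.imwrite("pics/sd1.png",im)
E
```

```text
[ 0.5405 -0.0058 -1.3857] -79.39340172268894 [[-0.1257 -0.3952]
 [ 0.7163 -1.1188]
 [-1.3122  0.3228]
 [ 0.7947 -0.1743]
 [-0.6704  0.8788]
 [ 0.6594  0.0184]]
[ 0.5425 -0.0777  0.117 ] [ 0.071  -0.0113]
```

View pics/sd1.png

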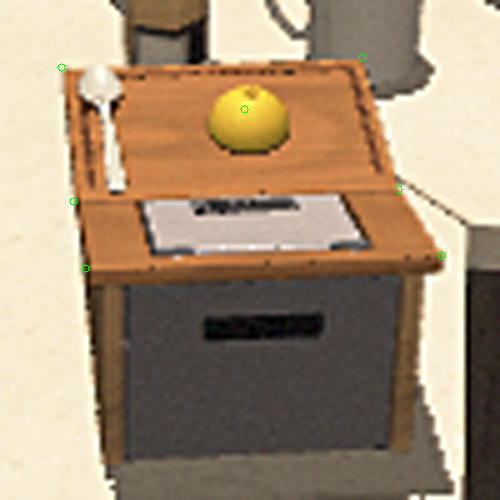

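The side overlay agrees roughly, with corners at (66,70), (360,62), (443,268) and (87,272) and the dome near (248,118). Now a joint fit of both views.

```bash
python3 - <<'E'
from rig import robot
from h import *
np.set_printoptions(precision=4,suppress=True)
c=robot.get_calibration("scene");s=robot.get_calibration("side")
S=np.array([[-130,-95,150],[-130,95,150],[150,-95,105],[150,95,105]])/1e3
px=(np.array([[67,47],[392,42],[63,530],[422,522]],float)+.5)/4.8-.5+[260,150]
qx=(np.array([[443,266],[87,271],[361,62],[66,70]],float)+.5)/5-.5+[285,155]
r=least_squares(lambda p:np.r_[(proj(c,st(p,S))-px).ravel(),(proj(s,st(p,S))-qx).ravel()],[.54,0,-1.4],loss="soft_l1")
print(r.x,np.degrees(r.x[2]));print(r.fun.reshape(-1,2))
a=cv2.imread("pics/scene0.png");b=cv2.imread("pics/side0.png")
for im,k,box in((a,c,(285,330,215,245)),(b,s,(320,350,165,190))):
    h=cv2.cvtColor(im,cv2.COLOR_BGR2HSV);m=cv2.inRange(h,(22,180,120),(35,255,255));z=np.zeros_like(m);x0,x1,y0,y1=box;z[y0:y1,x0:x1]=m[y0:y1,x0:x1]
    M=cv2.moments(z,True);uv=M["m10"]/M["m00"],M["m01"]/M["m00"]
    w=ray(k,*uv,.117);print(M["m00"],uv,w,inv(r.x,w)*1e3)
E
```

```text
[ 0.5397 -0.0052 -1.3861] -79.41707208058278
[[-0.3483 -0.6122]
 [ 0.4685 -1.3124]
 [-1.6079  0.0352]
 [ 0.4676 -0.4307]
 [-0.1425 -2.139 ]
 [-0.0948 -0.4691]
 [ 0.4278 -0.806 ]
 [-0.7251 -0.5557]]
212.0 (305.12264150943395, 228.64622641509433) [ 0.5433 -0.0778  0.117 ] [72.023 -9.82 ]
83.0 (334.30120481927713, 178.27710843373495) [ 0.5391 -0.0709  0.117 ] [ 64.3987 -12.6482]
```

Request:
play_rows:
  deltas:
    - {"slide": [20,-35,5],"delta_rot": [0,0,3],"jaw": -1}
    - {"slide": [45,-80,10],"delta_rot": [0,0,8],"jaw": -1}
    - {"slide": [70,-123,15],"delta_rot": [0,0,13],"jaw": -1}
    - {"slide": [95,-167,20],"delta_rot": [0,0,18],"jaw": -1}
    - {"slide": [120,-211,20],"delta_rot": [0,0,23],"jaw": -1}
    - {"slide": [145,-255,20],"delta_rot": [0,0,28],"jaw": -1}
    - {"slide": [170,-299,20],"delta_rot": [0,0,33.4],"jaw": -1}
    - {"slide": [195,-343,20],"delta_rot": [0,0,33.4],"jaw": -1}

```text
clock: 1.1
position: [0.4084, 0.1625, 0.2511]
orientation: [180.0, -0.0, -169.3]
ft_force: [0.5, -0.0, -0.3]
finger_gap: 1.004
grip_force: 0.0
```

Request:
play_rows:
  deltas:
    - {"slide": [25,-44,0],"delta_rot": [0,0,0],"jaw": -1}
    - {"slide": [50,-88,0],"delta_rot": [0,0,0],"jaw": -1}
    - {"slide": [75,-132,0],"delta_rot": [0,0,0],"jaw": -1}
    - {"slide": [100,-176,0],"delta_rot": [0,0,0],"jaw": -1}
    - {"slide": [120,-211,0],"delta_rot": [0,0,0],"jaw": -1}
    - {"slide": [135,-237,0],"delta_rot": [0,0,0],"jaw": -1}
    - {"slide": [135,-237,0],"delta_rot": [0,0,0],"jaw": -1}
    - {"slide": [135,-237,0],"delta_rot": [0,0,0],"jaw": -1}

```text
clock: 2.1
position: [0.5424, -0.0724, 0.2508]
orientation: [179.9, -0.1, -169.4]
ft_force: [-0.1, -0.6, 0.7]
finger_gap: 0.997
grip_force: 0.0
```

```bash
python3 - <<'E'
from rig import robot
from h import *
np.set_printoptions(precision=4,suppress=True)
o=robot.get_obs();print(o["clock"],o["position"],o["orientation"],o["q"])
k=robot.get_calibration("wrist");im=robot.snapshot("wrist");cv2.imwrite("pics/w0.png",im)
print(np.array(k["pose"]),K(k))
p=[.5397,-.0052,-1.3861]
S=np.array([[0,-60,105],[0,60,105],[0,-95,105],[0,95,105],[150,-95,105],[150,95,105],[-6,-57,107],[-6,57,107],[70,-10,105]])/1e3
q=proj(k,st(p,S));print(q)
for x in q: cv2.circle(im,tuple(np.int32(x)),4,(0,255,0),1)
cv2.imwrite("pics/w0m.png",im)
E
```

```text
2.1 [ 0.5424 -0.0724  0.2508] [ 179.9361   -0.0685 -169.4002] [ -19.2954   13.8814   86.4342    0.0216   79.7757 -119.8991]
[[-0.1841  0.9379  0.294   0.4671]
 [ 0.9829  0.1749  0.0574 -0.0866]
 [ 0.0024  0.2995 -0.9541  0.3933]
 [ 0.      0.      0.      1.    ]] 314.1413185557283
[[389.4033 132.7246]
 [381.0968 253.1168]
 [392.2387  91.6298]
 [379.0154 283.2836]
 [219.2591  91.5309]
 [235.9304 283.4167]
 [396.3468 136.3373]
 [387.6362 251.3296]
 [311.9239 186.4294]]
```

View pics/w0m.png

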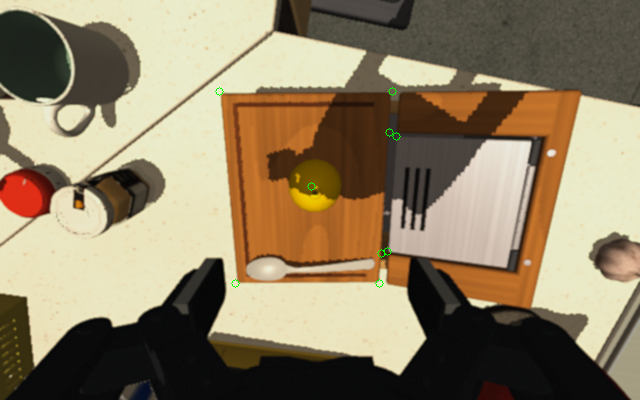

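The wrist view agrees with the fit to about 2 mm: dome at (315,186), lip at column ~387, spoon at row 267. The fingers straddle the half, so I'll descend in two steps.

Request:
play_rows:
  deltas:
    - {"slide": [0,0,-25],"delta_rot": [0,0,0],"jaw": -1}
    - {"slide": [0,0,-55],"delta_rot": [0,0,0],"jaw": -1}
    - {"slide": [0,0,-85],"delta_rot": [0,0,0],"jaw": -1}
    - {"slide": [0,0,-110],"delta_rot": [0,0,0],"jaw": -1}
    - {"slide": [0,0,-130],"delta_rot": [0,0,0],"jaw": -1}
    - {"slide": [0,0,-145],"delta_rot": [0,0,0],"jaw": -1}
    - {"slide": [0,0,-150],"delta_rot": [0,0,0],"jaw": -1}
    - {"slide": [0,0,-150],"delta_rot": [0,0,0],"jaw": -1}

```text
clock: 3.15
position: [0.5431, -0.0727, 0.1016]
orientation: [-180.0, 0.0, -169.4]
ft_force: [0.5, 0.2, -0.0]
finger_gap: 1.001
grip_force: 0.0
```

```bash
python3 - <<'E'
from rig import robot
import cv2,numpy as np
print(robot.get_obs()["position"])
a=cv2.resize(robot.snapshot("wrist")[50:400,100:560],None,fx=1,fy=1);b=cv2.resize(robot.snapshot("side")[130:255,270:400],None,fx=2.6,fy=2.8,interpolation=cv2.INTER_CUBIC)
cv2.imwrite("pics/d0.png",np.hstack([a,b]) if b.shape[0]==350 else a)
E
```

```text
[ 0.54313245 -0.07268154  0.10155465]
```

View pics/d0.png

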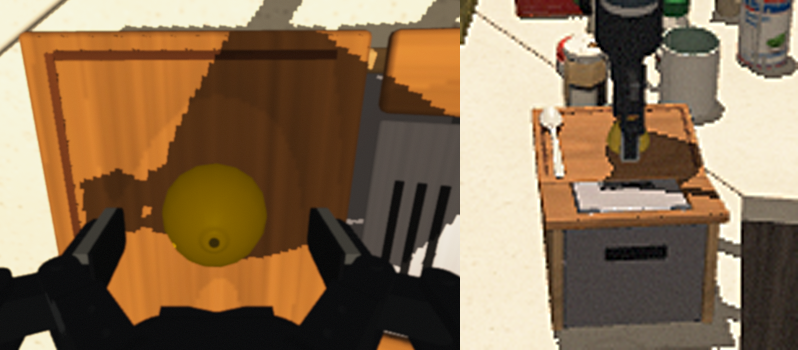

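The half sits between the fingers with space on both sides, and the front finger is behind the lip. I'll lower to just above the board and start opening the flap.

Request:
play_rows:
  deltas:
    - {"slide": [0,0,-3],"delta_rot": [0,0,0],"jaw": -1}
    - {"slide": [0,0,-5],"delta_rot": [0,0,0],"jaw": -1}
    - {"slide": [0,0,-6],"delta_rot": [0,0,0],"jaw": -1}
    - {"slide": [0,0,-6],"delta_rot": [0,0,0],"jaw": -1}

```text
clock: 3.75
position: [0.543, -0.0729, 0.0952]
orientation: [180.0, -0.0, -169.4]
ft_force: [-0.6, 0.7, 0.2]
finger_gap: 1.001
grip_force: 0.0
```

Request:
play_rows:
  deltas:
    - {"slide": [-1,5,0],"delta_rot": [0,0,0],"jaw": -1}
    - {"slide": [-2,10,0],"delta_rot": [0,0,0],"jaw": -1}
    - {"slide": [-3,15,0],"delta_rot": [0,0,0],"jaw": -1}
    - {"slide": [-4,20,0],"delta_rot": [0,0,0],"jaw": -1}
    - {"slide": [-5,25,0],"delta_rot": [0,0,0],"jaw": -1}
    - {"slide": [-6,30,0],"delta_rot": [0,0,0],"jaw": -1}
    - {"slide": [-7,35,0],"delta_rot": [0,0,0],"jaw": -1}
    - {"slide": [-8,40,0],"delta_rot": [0,0,0],"jaw": -1}

```text
clock: 4.75
position: [0.5351, -0.0327, 0.0954]
orientation: [-180.0, 0.0, -169.4]
ft_force: [0.9, -0.6, 1.0]
finger_gap: 1.002
grip_force: 0.7
```

Request:
play_rows:
  deltas:
    - {"slide": [-1,4,0],"delta_rot": [0,0,0],"jaw": -1}
    - {"slide": [-1.5,8,0],"delta_rot": [0,0,0],"jaw": -1}
    - {"slide": [-2,12,0],"delta_rot": [0,0,0],"jaw": -1}
    - {"slide": [-3,16,0],"delta_rot": [0,0,0],"jaw": -1}
    - {"slide": [-3.5,20,0],"delta_rot": [0,0,0],"jaw": -1}
    - {"slide": [-4.5,24,0],"delta_rot": [0,0,0],"jaw": -1}
    - {"slide": [-5,28,0],"delta_rot": [0,0,0],"jaw": -1}
    - {"slide": [-6,32,0],"delta_rot": [0,0,0],"jaw": -1}

```text
clock: 5.75
position: [0.5292, -0.0008, 0.0954]
orientation: [-180.0, 0.0, -169.4]
ft_force: [0.8, -2.9, 1.9]
finger_gap: 1.0
grip_force: 1.4
```

```bash
python3 - <<'E'
from rig import robot
import cv2,numpy as np
o=robot.get_obs();print(o["position"],o["ft_force"],o["grip_force"])
a=robot.snapshot("wrist")[50:400,100:560];b=cv2.resize(robot.snapshot("side")[130:255,270:400],(338,350),interpolation=cv2.INTER_CUBIC)
cv2.imwrite("pics/d1.png",np.hstack([a,b]))
E
```

```text
[ 0.52917092 -0.00083241  0.09539138] [ 0.78973878 -2.87892453  1.92248183] 1.4411244735651962
```

View pics/d1.png

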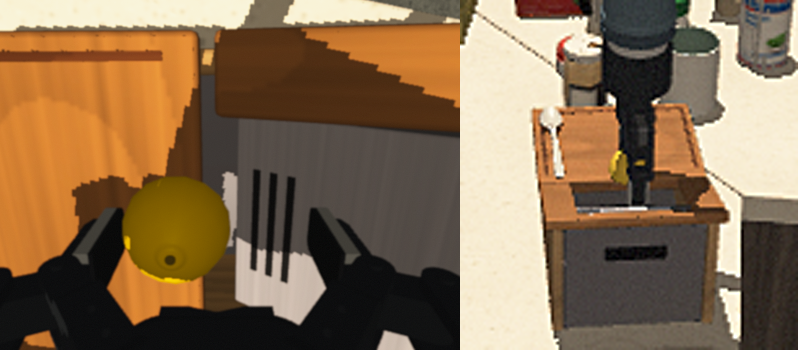

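The flap is well open at low force, and the half overhangs the lip ahead of the rear finger. Continuing.

Request:
play_rows:
  deltas:
    - {"slide": [-0.5,4,0],"delta_rot": [0,0,0],"jaw": -1}
    - {"slide": [-1.5,8,0],"delta_rot": [0,0,0],"jaw": -1}
    - {"slide": [-2,12,0],"delta_rot": [0,0,0],"jaw": -1}
    - {"slide": [-3,16,0],"delta_rot": [0,0,0],"jaw": -1}
    - {"slide": [-3.5,20,0],"delta_rot": [0,0,0],"jaw": -1}
    - {"slide": [-4.5,24,0],"delta_rot": [0,0,0],"jaw": -1}
    - {"slide": [-5,27,0],"delta_rot": [0,0,0],"jaw": -1}
    - {"slide": [-5,27,0],"delta_rot": [0,0,0],"jaw": -1}

```text
clock: 6.85
position: [0.5243, 0.0256, 0.0954]
orientation: [-179.9, 0.0, -169.4]
ft_force: [0.9, -6.1, 0.7]
finger_gap: 0.998
grip_force: 3.3
```

```bash
python3 - <<'E'
from rig import robot
import cv2,numpy as np
o=robot.get_obs();print(o["position"],o["ft_force"],o["grip_force"])
a=robot.snapshot("wrist")[50:400,100:560];b=cv2.resize(robot.snapshot("side")[130:255,270:400],(338,350),interpolation=cv2.INTER_CUBIC)
cv2.imwrite("pics/d2.png",np.hstack([a,b]))
E
```

```text
[0.52429809 0.02558695 0.0954348 ] [ 0.91056028 -6.05870848  0.65079367] 3.2606028362533834
```

View pics/d2.png

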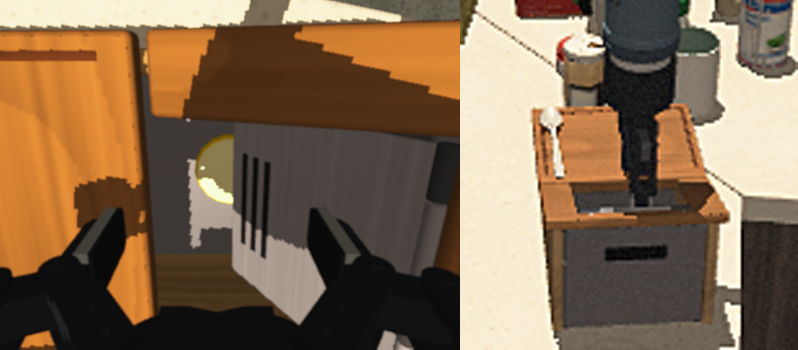

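The half has dropped and lies cut face up on the pail floor at about (215,170). Now I'll draw back the way I came and then lift.

Request:
play_rows:
  deltas:
    - {"slide": [2,-12,0],"delta_rot": [0,0,0],"jaw": -1}
    - {"slide": [4.5,-24,0],"delta_rot": [0,0,0],"jaw": -1}
    - {"slide": [7,-37,0],"delta_rot": [0,0,0],"jaw": -1}
    - {"slide": [9,-50,0],"delta_rot": [0,0,0],"jaw": -1}
    - {"slide": [12,-63,0],"delta_rot": [0,0,0],"jaw": -1}
    - {"slide": [14,-76,0],"delta_rot": [0,0,0],"jaw": -1}
    - {"slide": [17,-90,0],"delta_rot": [0,0,0],"jaw": -1}
    - {"slide": [19,-100,0],"delta_rot": [0,0,0],"jaw": -1}

```text
clock: 7.95
position: [0.5432, -0.075, 0.0952]
orientation: [-180.0, -0.0, -169.4]
ft_force: [-0.3, 0.1, 0.8]
finger_gap: 1.002
grip_force: 0.0
```

Request:
play_rows:
  deltas:
    - {"slide": [0,0,10],"delta_rot": [0,0,0],"jaw": -1}
    - {"slide": [0,0,30],"delta_rot": [0,0,0],"jaw": -1}
    - {"slide": [0,0,55],"delta_rot": [0,0,0],"jaw": -1}
    - {"slide": [0,0,85],"delta_rot": [0,0,0],"jaw": -1}
    - {"slide": [0,0,115],"delta_rot": [0,0,0],"jaw": -1}
    - {"slide": [0,0,140],"delta_rot": [0,0,0],"jaw": -1}
    - {"slide": [0,0,150],"delta_rot": [0,0,0],"jaw": -1}
    - {"slide": [0,0,150],"delta_rot": [0,0,0],"jaw": -1}

```text
clock: 8.95
position: [0.5432, -0.0737, 0.2459]
orientation: [-180.0, 0.1, -169.4]
ft_force: [-0.5, 0.6, -0.4]
finger_gap: 1.002
grip_force: 0.0
```

```bash
python3 - <<'E'
from rig import robot
import cv2
print(robot.get_obs()["ft_force"])
cv2.imwrite("pics/e0.png",robot.snapshot("wrist"))
E
```

```text
[-0.4646609   0.5506946  -0.39471654]
```

View pics/e0.png

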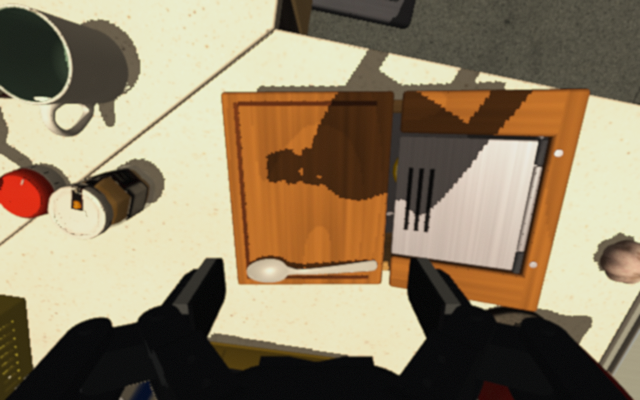

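The flap is shut and the spoon hasn't moved. A yellow sliver shows through the slot at (397,170), so I'll check that it fits a half on the pail floor.

```bash
python3 - <<'E'
from rig import robot
from h import *
k=robot.get_calibration("wrist");p=[.5397,-.0052,-1.3861]
im=robot.snapshot("wrist");h=cv2.cvtColor(im,cv2.COLOR_BGR2HSV)[140:260,384:404]
m=cv2.inRange(h,(22,120,50),(36,255,255));y,x=np.nonzero(m);print(len(x),x.min()+384,x.max()+384,y.min()+140,y.max()+140)
for z in(.03,.105):print(z,inv(p,ray(k,x.mean()+384,y.mean()+140,z))*1e3)
# earlier view: same camera, tool at (.5243,.0256,.0954); half at full pixel (~218,168)+(100,50)
d=np.array(k["pose"]).copy();d[:3,3]+=np.array([.5243,.0256,.0954])-robot.get_obs()["position"]
k2=dict(k,pose=d)
for u in((295,218),(333,218),(315,187),(315,254)):print(inv(p,ray(k2,*u,.035))*1e3)
E
```

```text
25 393 396 161 179
0.03 [-23.15315885 -11.63508692]
0.105 [ -4.03656121 -27.31656517]
[-18.70270725  -9.44367642]
[-44.95160514  -9.45022533]
[-32.52182469 -31.5918334 ]
[-32.50990736  18.09273413]
```

```bash
python3 -c "
from rig import robot
print(robot.close_job())"
```

```text
the job is handed in; nothing more can be done
None
```

The lemon half is in the waste pail, pushed in while the front finger held the flap open. The flap sprang shut, the spoon is where it was, and I handed the job in at about 9 s.

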